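# Start the lid preheat on a PCR cycler and set the heated lid

## Robot

A 6-joint arm with a two-finger parallel gripper is mounted at the origin on the work surface. World frame = base frame: x ahead of the robot, y to its left, z up, the work surface at z = 0. Lengths are in mm, angles in rad, forces in N, time in s.
With the tool pointing down it reaches from about 400 to 925 mm from the base axis. Payload 12.5 kg.
Tool frame: the origin (TCP) lies on the front face of the gripper's body, between the roots of the fingers; the fingertips stand 78 mm ahead of it and the grasp point (between the pads) lies 59 mm ahead of it (env.nose_length is the distance from the TCP to the fingertips, in mm); z points along the fingers, y is the line along which they close (so a half turn about z gives the same grasp; the last joint's range is limited). The gripper opens to 95 mm and grips with 3 to 60 N. Pads are 20 mm wide; open, the fingers measure 119 mm over their backs; the gripper's body (75 mm by 180 mm) begins 59 mm behind the grasp point.
Start: joints at [-1.391, 0.491, 1.559, -0, 1.092, -0.106], TCP at [176.225, -599.652, 292.261] pointing down, gripper open.
Joint ranges: [-3.1, 3.1], [-0.84, 2.19], [0.05, 2.79], [-1.13, 4.28], [0.06, 2.93], [-2.69, 2.69]. Speed limits (rad/s): [2.22, 2.22, 2.79, 3.14, 3.14, 3.14].

## Interface

Orientations are given as [roll, pitch, yaw] about the fixed x, y, z axes, in that order (R = Rz(yaw) Ry(pitch) Rx(roll)).
In Python, from cell import env gives the robot as it stands.
- The arm moves only by the tool jog_arm, never from a script. Its argument "motion" is a list of rows, each a list of 7 numbers: the turn, a rotation vector about the tool's x, y, z in degrees, then the shift along the tool's x, y, z in mm, then the finger opening in mm, from 0 to 95.1. In form: [[wx, wy, wz, x, y, z, hand], ...]. A call has 1 to 10 rows; each row shifts and turns the commanded pose from where the row before left it, along the tool's axes as they then stand; what a row does not reach is not made up. A row lasts 1/8 s, in which the tool goes at most 62.5 mm and 10.7 degrees, less where a joint would pass 70% of its speed; a pose out of reach is approached as far as the arm can. A call is refused whole if a number of a shift passes 62.5 or a number of a turn 10.7, either way. A call with a gripper value outside its range is refused whole. The fingers move at their own pace and stop on an object; the grip force is fixed at half the most. Time passes only in rows, so rows that do not move let the fingers close. It gives the time, the measured TCP pose, the force, the opening and the grip force at its end, in the units of the state.
- env.state(): the state, without advancing time (a new reading comes with each control period).
- env.read_camera(name): name is "scene" or "top"; returns a dict with "color" (420x560x3 uint8, red, green, blue), "z_map" (420x560 float32, mm along the optical axis (not along the pixel's ray), 0 where there is no reading), "camera_matrix" (3x3 intrinsics, pixels), "world_to_cam" (4x4, takes a point from world to camera coordinates). Camera axes: x right, y up, looking along -z (the intrinsics and any distortion apply to the point x, -y, -z); pixel columns grow to the right and rows downward; lengths in mm; the calibration is good to about 2 mm. A picture is of the moment at which its call begins.
- env.job_done(): hands the job in; it is judged then, once.
Trained networks look in the newest picture that a camera, given by its name, has taken for a name from the list of things; names that differ only in an ending like _2 or _b are one class to them, and where a whole thing is asked for, a point or a joint stands for the part that bears it (a point fixed in the world has none). Each returns a list of dicts, best first, with "score" (0 to 1); they miss things now and then, are a little off and sometimes report something else, mostly with a low value. They report only what shows in the picture. A call takes as long as a camera call.
- env.recognise(camera, thing): "location" ([column, row] in pixels, amid what is visible of it).
The state is a dict: "t": time; "joints": joint angles; "qvel": joint speeds; "tau": joint torques, N m; "eef_pos": TCP position; "tcp_rot": TCP orientation; "ft_force": force on the tool from outside, world axes, zero at the start; "moment": the same for the moment, N m; "opening": opening from 0.0 (shut) to 1.0 (fully open); "grip_force": force on a finger pad.
Only numpy, scipy, OpenCV 4.12 (cv2) and the standard library are available. Lean on these libraries where they do the work, as an engineer would, in place of code of your own. Each camera call takes 0.05 s, during which the arm holds its last target. There are 200 camera calls.

## Task

Start the lid preheat on the thermal cycler by pressing the blue, then the yellow, then the green key, each fully down and one at a time, leaving its other keys alone. Then screw the black lid knob clockwise until the lid plate seats, back it off a quarter turn so that the plate does not crush the tubes, and finish with the knob still gripped there, so that it cannot creep while the plate warms. Do not disturb the other things on the bench.

Things in the scene. Friction and masses are not known exactly. Their poses are not given: they have to be found in the camera images.
- cycler: bench PCR thermal cycler, fixed, off-white with navy trim, 260 (x, depth) by 320 (y, width) mm; origin under its centre on the bench, x points to its rear, y to its left (seen from the robot), z up. Left half (y > 0): flat control deck 85 mm above the bench with six keys and, behind them, a display up to 105 mm high. Right half: closed heated lid 185 by 138 mm centred at (10, -78), top face 141 mm above the bench, with the round lid knob standing on its middle at (10, -78)
- key_blue_top (a point): centre of the top face of the blue key (rear row, outer (left, +y) column): square cap 18 by 18 mm, top 93 mm above the bench at rest and 8 mm proud of the deck; keys stand 38 mm apart in both directions
- key_blue (a joint): how far the blue key is pressed straight down, m: 0 up, 0.004 fully down; a spring brings it back; fully down takes 4 N, it starts to move at 1.2 N
- key_yellow_top (a point): centre of the top face of the yellow key (middle row, inner column (nearer the lid)): square cap 18 by 18 mm, top 93 mm above the bench at rest and 8 mm proud of the deck; keys stand 38 mm apart in both directions
- key_yellow (a joint): how far the yellow key is pressed straight down, m: 0 up, 0.004 fully down; a spring brings it back; fully down takes 4 N, it starts to move at 1.2 N
- key_green_top (a point): centre of the top face of the green key (front row, outer column): square cap 18 by 18 mm, top 93 mm above the bench at rest and 8 mm proud of the deck; keys stand 38 mm apart in both directions
- key_green (a joint): how far the green key is pressed straight down, m: 0 up, 0.004 fully down; a spring brings it back; fully down takes 4 N, it starts to move at 1.2 N
- key_red_top (a point): centre of the top face of the red key (front row, inner column): square cap 18 by 18 mm, top 93 mm above the bench at rest and 8 mm proud of the deck; keys stand 38 mm apart in both directions
- key_red (a joint): how far the red key is pressed straight down, m: 0 up, 0.004 fully down; a spring brings it back; fully down takes 4 N, it starts to move at 1.2 N
- key_up_top (a point): centre of the top face of the grey 'up' arrow key (light grey with a black arrowhead, middle row, outer column): square cap 18 by 18 mm, top 93 mm above the bench at rest and 8 mm proud of the deck; keys stand 38 mm apart in both directions
- key_up (a joint): how far the grey 'up' arrow key is pressed straight down, m: 0 up, 0.004 fully down; a spring brings it back; fully down takes 4 N, it starts to move at 1.2 N
- key_down_top (a point): centre of the top face of the grey 'down' arrow key (light grey with a black arrowhead, rear row, inner column): square cap 18 by 18 mm, top 93 mm above the bench at rest and 8 mm proud of the deck; keys stand 38 mm apart in both directions
- key_down (a joint): how far the grey 'down' arrow key is pressed straight down, m: 0 up, 0.004 fully down; a spring brings it back; fully down takes 4 N, it starts to move at 1.2 N
- lid_knob: black fluted knob of the lid screw, a plain upright cylinder 40 mm across and 34 mm tall; origin at its centre on the screw's (vertical) axis, 175 mm above the bench; its underside is 17 mm above the lid, so it is gripped round its sides from straight above at any yaw; a white line on its top and side marks its angle. It does not rise or fall as it turns
- lid_screw (a joint): angle of the lid knob, rad, grows clockwise seen from above (screwing the hidden heated plate down) from 0 to 3.4, where the plate is seated and the knob stops hard; seated, the white line on the knob points to the cycler's front (its -x), at the red tick on the disc under the knob; the three white ticks are quarter turns. Turns with about 0.06 N m of friction and stays where it is left; at the start it is 0.5 to 2.4 rad short of its seat
- tip_box: bystander, not to be disturbed: loose teal pipette tip box with clear lid, 124 x 86 x 82 mm tall, origin under its centre; stands to the left of the cycler
- tube_rack: bystander, not to be disturbed: loose orange tube rack, 130 x 60 x 44 mm tall, origin under its centre; to the right of the cycler
- pink_box: bystander, not to be disturbed: loose low pink box, 126 x 91 x 52 mm tall, origin under its centre; left, beyond the tip box
- pipette: bystander, not to be disturbed: loose pipette lying along its x, 260 mm long, 27 mm thick, origin under its middle; right, beyond the tube rack
- marker: bystander, not to be disturbed: loose marker pen lying along its x, 125 mm long, 14 mm thick, origin under its middle; before the cycler's front

How it is judged (in metres and radians):
On the way, in this order (a step that is already met when the one before it is completed fails the run):
1. the blue key is pressed fully down (value of joint key_blue above 0.003 m), for 0.05 s.
2. the yellow key is pressed fully down (value of joint key_yellow above 0.003 m), for 0.05 s.
3. the green key is pressed fully down (value of joint key_green above 0.003 m), for 0.05 s.
4. the knob is screwed clockwise to its seat, in the fingers (value of joint lid_screw above 3.33 rad and contact force between the fingers and lid_knob above 2 N), for 0.1 s.
At the end, for the whole second after the job is handed in: The lid knob stands a quarter turn (1.57 rad, within 0.25 rad) back from its seat (3.4), still, and is gripped: the fingers press on it with more than 2 N and the grasp point is within 30 mm of its centre. All six keys are up (within 1 mm) (value of joint lid_screw between 1.5792 and 2.0792 rad and velocity of joint lid_screw between -0.05 and 0.05 rad/s and contact force between the fingers and lid_knob above 2 N and distance between the grasp point and lid_knob below 0.03 m and value of joint each of key_blue, key_yellow, key_green, key_red, key_up, key_down below 0.001 m); the arm keeps its last pose, push and grip.
It fails at once if a key other than blue, yellow and green is pressed (more than 2 mm) (value of joint any of key_red, key_up, key_down above 0.002 m).
It fails at once if two keys are down at once (more than 2 mm) (value of joint each of key_blue, key_yellow above 0.002 m or value of joint each of key_blue, key_green above 0.002 m or value of joint each of key_yellow, key_green above 0.002 m).
It fails at once if a bystander is moved more than 30 mm or tipped over (distance of any of tip_box, tube_rack, pink_box, pipette, marker from where it was at the start of the episode above 0.03 m or angle between any of tip_box, tube_rack, pink_box, pipette, marker's own z axis and vertical above 0.5 rad).
It also fails if it takes over 72 s, if anything falls off the work surface, if the arm or the gripper's body presses on something with over 40 N, if the wrist force passes 120 N, or if a joint passes its speed limit or range.

## Working session

There is one attempt and no reset: what is moved stays moved. The work goes in short steps, Python scripts to look and compute and a tool call to move; the robot and the scene stay as the last step left them, time stands still between calls to the robot, and variables do not carry over. Pictures are saved under pics/ and viewed, at most 10 in all, crops included, and the job is handed in when it is done.

Besides the shell and the picture viewer there is one more tool, called after "Request:" as name(argument=value, ...), one argument or row to a line, values as JSON. jog_arm: Moves the arm, as the interface text tells. Its arguments: {"type":"object","properties":{"motion":{"type":"array"}},"required":["motion"]}

```bash
mkdir -p pics
cat > h.py <<'E'
import numpy as np, cv2
from cell import env
def px2w(c,u,v,z=None):
    K=c["camera_matrix"];T=np.linalg.inv(c["world_to_cam"])
    d=np.array([(u-K[0,2])/K[0,0],-(v-K[1,2])/K[1,1],-1.])
    o=T[:3,3];r=T[:3,:3]@d
    s=c["z_map"][int(round(v)),int(round(u))] if z is None else (z-o[2])/r[2]
    return o+s*r
def w2px(c,p):
    q=c["world_to_cam"]@np.append(p,1);K=c["camera_matrix"]
    return K[0,0]*q[0]/-q[2]+K[0,2],K[1,1]*q[1]/q[2]+K[1,2]
E
python3 - <<'E'
from h import *
np.set_printoptions(precision=1,suppress=True)
for n in("top","scene"):
    c=env.read_camera(n);cv2.imwrite(f"pics/{n}1.png",c["color"][...,::-1])
    for k,z in dict(key_blue_top=93,key_yellow_top=93,key_green_top=93,key_red_top=93,key_up_top=93,key_down_top=93,lid_knob=192,cycler=100,tip_box=82,tube_rack=44,marker=14).items():
        for r in env.recognise(n,k)[:2]:
            u,v=r["location"];print(n,k,round(r["score"],2),np.round([u,v]),px2w(c,u,v),px2w(c,u,v,z))
print(env.state())
E
```

```text
top key_yellow_top 0.2 [284. 222.] [545.9  57.7  91.6] [545.7  57.7  93. ]
top key_yellow_top 0.17 [461. 201.] [ 612.4 -401.8   30.6] [ 600.3 -376.4   93. ]
top key_green_top 0.64 [322. 204.] [592.1 -37.5  88.3] [591.2 -37.1  93. ]
top key_green_top 0.54 [287. 235.] [513.7  49.   94.7] [513.8  49.   93. ]
top key_red_top 0.41 [301. 234.] [515.3  15.1  96.6] [515.7  15.   93. ]
top key_up_top 0.43 [282. 223.] [544.4  60.6  90.4] [544.   60.6  93. ]
top key_down_top 0.5 [284. 235.] [514.8  56.4  90.5] [514.5  56.5  93. ]
top key_down_top 0.39 [297. 206.] [585.5  24.1  95.7] [586.  24.  93.]
top lid_knob 0.52 [361. 184.] [ 618.3 -115.3  192.6] [ 618.5 -115.4  192. ]
top cycler 0.9 [322. 204.] [592.1 -37.3  88.3] [589.9 -36.1 100. ]
top cycler 0.63 [277. 211.] [574.   74.4  88.4] [572.   74.3 100. ]
top tip_box 0.72 [218. 231.] [524.9 216.   85.1] [525.3 216.4  82. ]
top tube_rack 0.86 [399. 180.] [ 668.  -243.5   25.4] [ 663.5 -238.5   44. ]
top marker 0.84 [306. 268.] [439.8  -2.1   2.7] [439.4  -1.4  14. ]
scene lid_knob 0.71 [264. 241.] [ 636.7 -120.8  192. ] [ 636.7 -120.8  192. ]
scene lid_knob 0.58 [262. 242.] [ 634.2 -126.2  189.1] [ 637.  -128.3  192. ]
scene cycler 0.87 [278. 266.] [ 690.4 -121.4  141.3] [656.7 -94.  100. ]
scene cycler 0.26 [232. 321.] [ 686.3 -271.5   40.5] [ 729.8 -296.9  100. ]
scene tip_box 0.75 [321. 215.] [549.  176.8  75.5] [554.9 170.7  82. ]
scene tube_rack 0.82 [233. 322.] [ 691.8 -272.1   42.5] [ 692.9 -272.8   44. ]
{'t': 1.2, 'joints': array([-1.4,  0.5,  1.6, -0. ,  1.1, -0.1]), 'qvel': array([-0., -0.,  0.,  0.,  0., -0.]), 'tau': array([ -0. , -61.2, -25.8,   0.1,   0. ,  -0. ]), 'eef_pos': array([ 176.2, -599.7,  292.3]), 'tcp_rot': array([3.1, 0. , 0.3]), 'ft_force': array([ 0.9, -0.4, -0.1]), 'moment': array([-0.,  0., -0.]), 'grip_force': 0.0, 'opening': 0.9993758896903732}
```

View pics/top1.png

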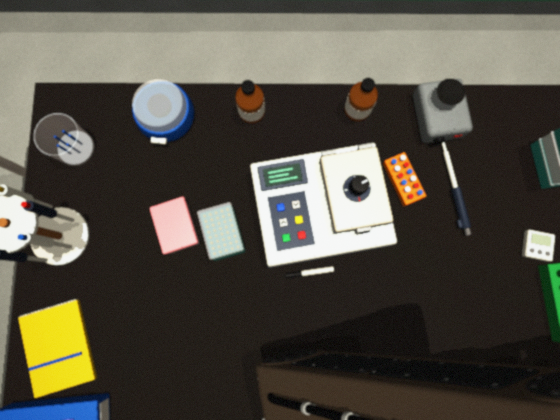

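View pics/scene1.png

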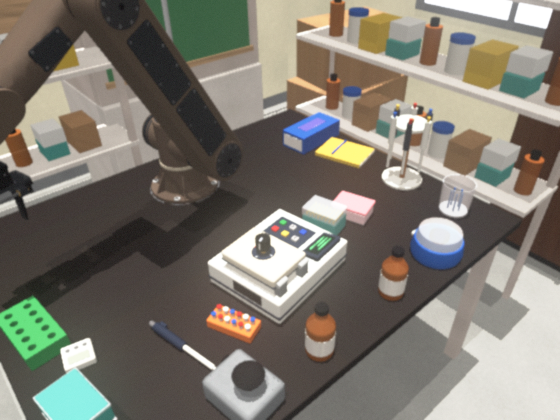

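Top view: keys are blue (281,207), yellow (299,219), green (286,238), red (302,235), and the knob is near (358,186). The scene view confirms the layout. Next I segment the colours and zoom in.

Run:
```python
from h import *
np.set_printoptions(precision=1,suppress=True)
P={}
cs=[env.read_camera("top") for _ in range(4)]
c=cs[0];im=np.mean([x["color"] for x in cs],0).astype(np.uint8)
hsv=cv2.cvtColor(im,cv2.COLOR_RGB2HSV)
for k,(u,v),h in (("blue",(281,207),112),("yellow",(299,219),26),("green",(286,238),60),("red",(302,235),0)):
    m=np.zeros(hsv.shape[:2]);
    w=hsv[v-8:v+9,u-8:u+9].astype(float)
    dh=np.abs((w[...,0]-h+90)%180-90)
    wt=(dh<14)*(w[...,1]>140)*(w[...,2]>70)*w[...,1]
    ys,xs=np.mgrid[v-8:v+9,u-8:u+9]
    uu,vv=(xs*wt).sum()/wt.sum(),(ys*wt).sum()/wt.sum()
    P[k]=px2w(c,uu,vv,93);print(k,(wt>0).sum(),uu,vv,P[k])
loc=dict(blue=(38,19),yellow=(0,-19),green=(-38,19),red=(-38,-19))
A=np.array([loc[k] for k in P]);B=np.array([P[k][:2] for k in P])
a=A-A.mean(0);b=B-B.mean(0)
th=np.arctan2((a[:,0]*b[:,1]-a[:,1]*b[:,0]).sum(),(a*b).sum());R=np.array([[np.cos(th),-np.sin(th)],[np.sin(th),np.cos(th)]])
F=a@R.T+B.mean(0);print("yaw",th,F,"res",B-F)
# knob: depth points with z 185..198
D=np.mean([x["z_map"] for x in cs],0);c["z_map"]=D
pts=np.array([np.r_[px2w(c,u,v),u,v] for v in range(165,205) for u in range(335,385)])
k=pts[(pts[:,2]>184)&(pts[:,2]<200)];print("knob",len(k),k.mean(0),k.min(0),k.max(0))
# lid top
l=np.array([px2w(c,u,v) for v in range(140,240,1) for u in range(310,400)])
l=l[(l[:,2]>134)&(l[:,2]<148)]
r=cv2.minAreaRect(l[:,:2].astype(np.float32));print("lid",r,np.median(l[:,2]))
crop=np.hstack([cv2.resize(im[165:265,255:315],None,fx=6,fy=6,interpolation=2),cv2.resize(im[160:210,333:383],(440,440),interpolation=2).copy() if 0 else cv2.copyMakeBorder(cv2.resize(im[160:210,333:383],(430,430),interpolation=2),0,170,0,0,0)])
cv2.imwrite("pics/crop1.png",crop[...,::-1]);print(crop.shape)
```

```text
blue 61 280.22531876138436 206.79863387978142 [583.1  65.8  93. ]
yellow 58 298.382140274765 219.42724150397686 [552.2  21.7  93. ]
green 56 285.6444811905746 237.40130219098802 [508.3  52.5  93. ]
red 58 301.3422605112838 234.56512782095703 [515.3  14.6  93. ]
yaw 0.17920739125498866 [[583.1  65.8]
 [552.4  21.6]
 [508.3  52.3]
 [515.1  14.9]] res [[ 0.1  0. ]
 [-0.3  0. ]
 [-0.   0.2]
 [ 0.2 -0.2]]
knob 267 [ 620.  -110.7  192.7  359.4  183. ] [ 600.5 -131.7  184.   350.   174. ] [641.2 -91.2 195.6 368.  192. ]
lid ((624.4818725585938, -110.97197723388672), (192.1499786376953, 138.32150268554688), 10.48243236541748) 142.29041093605883
(600, 790, 3)
```

View pics/crop1.png

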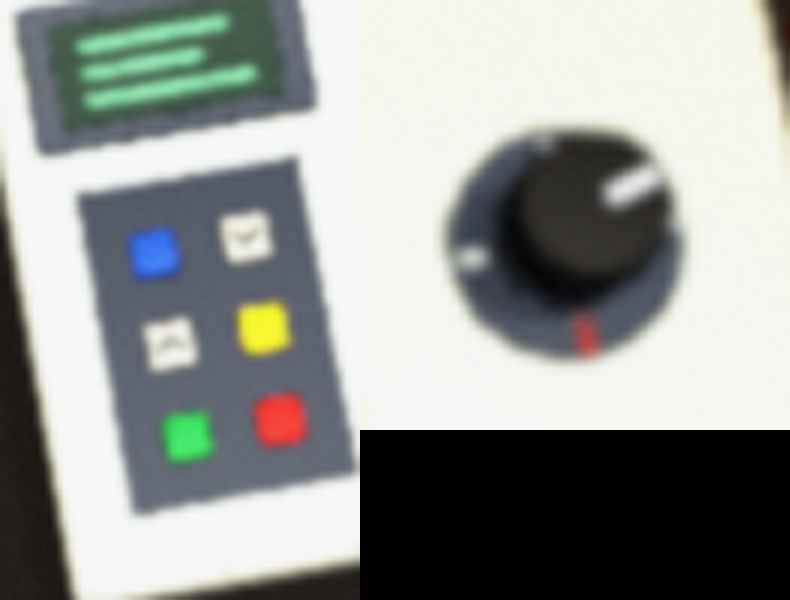

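The blue key is at (583,66), yellow at (552.4,21.6), green at (508.3,52.3), and the cycler's yaw is 0.179. The knob is near (620.5,-111). Its line points roughly 25° up from image right, about 105° short of the red tick.

Request:
jog_arm(
  motion=[
    [0,0,6.1,0,0,0,0],
    [0,0,0,37,-41.5,0,0],
    [0,0,0,37,-41.5,0,0],
    [0,0,0,37,-41.5,0,0],
    [0,0,0,37,-41.5,0,0],
    [0,0,0,37,-41.5,0,0],
    [0,0,0,37,-41.5,0,0],
    [0,0,0,37,-41.5,0,0],
    [0,0,0,37,-41.5,0,0],
    [0,0,0,37,-41.5,0,0],
  ],
)

```text
t: 2.65
eef_pos: [438.0, -171.1, 292.5]
tcp_rot: [3.141, -0.001, 0.179]
ft_force: [0.7, -1.6, 0.1]
opening: 0.022
grip_force: 0.0
```

```bash
cat >> h.py <<'E'
from scipy.spatial.transform import Rotation as Ro
TG=dict(blue=(583.1,65.8),yellow=(552.4,21.6),green=(508.3,52.3),knob=(620.5,-111))
def go(name,z,yaw):
    s=env.state();R=Ro.from_euler("xyz",s["tcp_rot"])
    Rt=Ro.from_euler("xyz",[np.pi,0,yaw])
    print("t",round(s["t"],2),"pos",np.round(s["eef_pos"],1),"rot",np.round(s["tcp_rot"],4),"F",np.round(s["ft_force"],1),"M",np.round(s["moment"],2),"op",round(s["opening"]*95.1,1),"grip",round(s["grip_force"],1),"q6",round(s["joints"][5],2))
    print("turn first",np.round(np.degrees((R.inv()*Rt).as_rotvec()),2),"then shift",np.round(Rt.inv().apply(np.r_[TG[name],z]-s["eef_pos"]),1))
E
python3 -c "
from h import *
go('blue',190,.179)"
```

```text
t 2.65 pos [ 438.  -171.1  292.5] rot [ 3.141e+00 -6.000e-04  1.793e-01] F [ 0.7 -1.6  0.1] M [ 0.02 -0.05  0.01] op 2.1 grip 0.0 q6 0.88
turn first [ 0.03 -0.03  0.02] then shift [ 184.9 -207.3  102.5]
```

Request:
jog_arm(
  motion=[
    [0,0,0,37,-41.5,0,0],
    [0,0,0,37,-41.5,0,0],
    [0,0,0,37,-41.5,0,0],
    [0,0,0,37,-41.5,0,0],
    [0,0,0,37,-41.5,0,0],
    [0,0,0,0,0,50,0],
    [0,0,0,0,0,40,0],
    [0,0,0,0,0,0,0],
  ],
)

```text
t: 3.65
eef_pos: [581.4, 64.5, 200.0]
tcp_rot: [-3.141, 0.005, 0.18]
ft_force: [0.7, -0.8, 0.3]
opening: 0.007
grip_force: 0.0
```

```bash
python3 -c "
from h import *
go('blue',171,.179)"
```

```text
t 3.65 pos [581.4  64.5 200. ] rot [-3.1408  0.005   0.1795] F [ 0.7 -0.8  0.3] M [ 0.03 -0.02 -0.04] op 0.7 grip 0.0 q6 1.39
turn first [-0.05  0.29  0.03] then shift [ 1.9 -0.9 29. ]
```

Request:
jog_arm(
  motion=[
    [0,0,0,1.5,-1,15,0],
    [0,0,0,0,0,12,0],
    [0,0,0,0,0,0,0],
    [0,0,0,0,0,2,0],
    [0,0,0,0,0,1,0],
    [0,0,0,0,0,1,0],
    [0,0,0,0,0,0,0],
  ],
)

```text
t: 4.53
eef_pos: [583.6, 65.7, 171.3]
tcp_rot: [3.141, -0.0, 0.179]
ft_force: [0.0, -0.6, -0.8]
opening: 0.008
grip_force: 0.0
```

```bash
python3 -c "
from h import *
go('blue',167,.179)"
```

```text
t 4.53 pos [583.6  65.7 171.3] rot [ 3.1415e+00 -1.0000e-04  1.7930e-01] F [ 0.  -0.6 -0.8] M [0.02 0.05 0.01] op 0.7 grip 0.0 q6 1.39
turn first [ 0.01 -0.    0.02] then shift [-0.5 -0.2  4.3]
```

Request:
jog_arm(
  motion=[
    [0,0,0,0,0,1.5,0],
    [0,0,0,0,0,1.5,0],
    [0,0,0,0,0,1,0],
    [0,0,0,0,0,0.5,0],
    [0,0,0,0,0,0,0],
  ],
)

```text
t: 5.15
eef_pos: [583.6, 65.7, 166.9]
tcp_rot: [3.141, -0.0, 0.179]
ft_force: [-0.0, 0.2, 4.1]
opening: 0.004
grip_force: 2.3
```

Request:
jog_arm(
  motion=[
    [0,0,0,0,0,0.5,0],
    [0,0,0,0,0,0,0],
  ],
)

```text
t: 5.4
eef_pos: [583.7, 65.7, 166.8]
tcp_rot: [3.141, -0.001, 0.179]
ft_force: [-1.8, -0.3, 9.5]
opening: 0.004
grip_force: 4.6
```

Request:
jog_arm(
  motion=[
    [0,0,0,0,0,-20,0],
    [0,0,0,0,0,0,0],
    [0,0,0,-38.5,38,0,0],
    [0,0,0,0,0,0,0],
    [0,0,0,0,0,14,0],
    [0,0,0,0,0,2,0],
    [0,0,0,0,0,2,0],
    [0,0,0,0,0,1,0],
    [0,0,0,0,0,0.5,0],
    [0,0,0,0,0,0,0],
  ],
)

```text
t: 6.65
eef_pos: [552.5, 21.7, 166.9]
tcp_rot: [-3.141, -0.0, 0.179]
ft_force: [-0.8, 1.7, 4.3]
opening: 0.004
grip_force: 1.9
```

Request:
jog_arm(
  motion=[
    [0,0,0,0,0,0.5,0],
    [0,0,0,0,0,0,0],
  ],
)

```text
t: 6.9
eef_pos: [552.5, 21.7, 166.8]
tcp_rot: [-3.141, -0.001, 0.179]
ft_force: [-1.9, 2.9, 9.5]
opening: 0.007
grip_force: 4.6
```

Request:
jog_arm(
  motion=[
    [0,0,0,0,0,-20,0],
    [0,0,0,0,0,0,0],
    [0,0,0,-38,-38,0,0],
    [0,0,0,0,0,0,0],
    [0,0,0,0,0,14,0],
    [0,0,0,0,0,2,0],
    [0,0,0,0,0,2,0],
    [0,0,0,0,0,1,0],
    [0,0,0,0,0,1,0],
    [0,0,0,0,0,0,0],
  ],
)

```text
t: 8.15
eef_pos: [508.6, 51.8, 166.8]
tcp_rot: [3.141, -0.001, 0.179]
ft_force: [-1.5, -1.0, 9.0]
opening: 0.005
grip_force: 4.2
```

Request:
jog_arm(
  motion=[
    [0,0,0,0,0,-50,0],
    [0,0,0,0,0,-50,0],
    [0,0,0,0,0,-22,80],
    [0,0,-9.75,0,0,0,80],
    [0,0,-9.75,0,0,0,80],
    [0,0,-9.75,0,0,0,80],
    [0,0,-9.75,0,0,0,80],
    [0,0,-9.75,0,0,0,80],
    [0,0,-9.75,0,0,0,80],
    [0,0,0,0,0,0,80],
  ],
)

```text
t: 9.4
eef_pos: [508.2, 51.9, 288.1]
tcp_rot: [-3.141, 0.0, 1.199]
ft_force: [0.1, 0.0, 0.7]
opening: 0.789
grip_force: 0.0
```

Run:
```python
from h import *
go('knob',260,1.2)
cs=[env.read_camera("top") for _ in range(3)]
im=np.mean([x["color"] for x in cs],0).astype(np.uint8)
cv2.imwrite("pics/crop2.png",cv2.resize(im[155:215,325:395],None,fx=8,fy=8,interpolation=2)[...,::-1])
c=cs[0]
# reference: predicted directions (deg) from knob top centre
for a in range(-100,20,20):
    p=np.array([620.5+17*np.cos(np.radians(a)),-111+17*np.sin(np.radians(a)),192]);u,v=w2px(c,p);print(a,round((u-325)*8),round((v-155)*8))
u,v=w2px(c,[620.5,-111,192]);print("ctr",(u-325)*8,(v-155)*8)
# red tick centroid, at disc height ~142
w=im[155:215,325:395].astype(int);m=(w[...,0]-w[...,1]>60)
if m.any():
    y,x=np.argwhere(m).mean(0);print("red",x*8,y*8,px2w(c,x+325,y+155,143))
# white line inside the knob
d=np.array([[px2w(c,x,y,192)[:2],(x,y)] for y in range(165,205) for x in range(340,385) if np.hypot(*(px2w(c,x,y,192)[:2]-[620.5,-111]))<19 and im[y,x].min()>110]).reshape(-1,4)
if len(d):
    q=d[:,:2].mean(0)-[620.5,-111];print("line",len(d),q,np.degrees(np.arctan2(q[1],q[0])))
```

```text
t 9.4 pos [508.2  51.9 288.1] rot [-3.1414e+00  3.0000e-04  1.1991e+00] F [0.1 0.  0.7] M [-0.07 -0.04 -0.05] op 75.0 grip 0.0 q6 0.34
turn first [-0.01  0.02 -0.05] then shift [-111.2  163.7   28.1]
-100 336 233
-80 335 212
-60 327 193
-40 313 177
-20 295 167
0 274 163
ctr 275.38909606582274 222.49096480714024
red 507.4535519125683 118.1639344262295 [ 663.83896363 -188.96586746  143.        ]
line 35 [ 7.14102489 -8.24167078] -49.09259067857058
```

View pics/crop2.png

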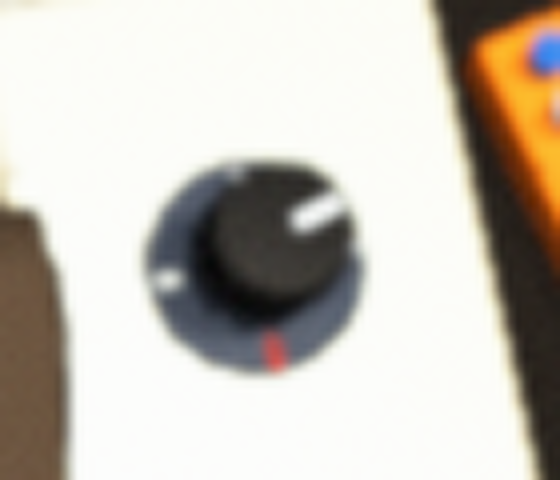

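The line points to about -60° in world and the seat is at -170°, so about 110° clockwise to the seat. I'll refine the knob axis from the disc and the knob's dark top.

Run:
```python
from h import *
np.set_printoptions(precision=1,suppress=True)
c=env.read_camera("top");im=c["color"]
g=cv2.cvtColor(im,cv2.COLOR_RGB2GRAY).astype(np.uint8)
def comp(th):
    m=((g<th)*1).astype(np.uint8)[160:210,338:380]
    n,l,s,ce=cv2.connectedComponentsWithStats(m);i=1+np.argmax(s[1:,4]);M=(l==i).astype(np.uint8)
    M=cv2.morphologyEx(M,cv2.MORPH_CLOSE,np.ones((5,5),np.uint8))
    k=cv2.findContours(M,0,1)[0];k=max(k,key=cv2.contourArea);h=cv2.convexHull(k)
    return h[:,0,:]+np.array([338,160]),s[i]
for th,z in((170,142),(60,192)):
    h,s=comp(th);e=cv2.fitEllipse(h.astype(np.float32));print(th,e,s,px2w(c,*e[0],z))
pts=np.array([px2w(c,u,v) for v in range(165,205) for u in range(335,385)])
k=pts[(pts[:,2]>189)&(pts[:,2]<197)];print(len(k),cv2.minEnclosingCircle(k[:,:2].astype(np.float32)),k[:,:2].mean(0))
c=env.read_camera("scene");pts=np.array([px2w(c,u,v) for v in range(220,265) for u in range(240,290)])
k=pts[(pts[:,2]>187)&(pts[:,2]<197)&(abs(pts[:,1]+111)<40)];print("scene",len(k),k.mean(0),k.min(0),k.max(0))
```

```text
170 ((356.5623779296875, 187.67172241210938), (26.29719352722168, 26.994426727294922), 72.87794494628906) [  5  15  27  27 542] [ 620.6 -113.   142. ]
60 ((357.6244812011719, 185.85897827148438), (17.84130859375, 20.72614097595215), 53.27643585205078) [ 10  17  20  19 244] [ 613.5 -106.8  192. ]
249 ((620.6393432617188, -111.18460845947266), 20.751352310180664) [ 620.5 -111. ]
scene 130 [ 622.  -115.5  190.5] [ 602.1 -135.1  187.1] [643.8 -93.7 195.9]
```

Request:
jog_arm(
  motion=[
    [0,0,0,-28,41,0,80],
    [0,0,0,-28,41,0,80],
    [0,0,0,-28,41,0,80],
    [0,0,0,-28,41,0,80],
    [0,0,0,0,0,0,80],
    [0,0,0,0,0,27,80],
    [0,0,0,0,0,27,80],
    [0,0,0,0,0,0,80],
  ],
)

```text
t: 10.65
eef_pos: [619.8, -111.0, 232.7]
tcp_rot: [-3.138, 0.0, 1.2]
ft_force: [-0.3, 0.8, 1.5]
opening: 0.842
grip_force: 0.0
```

Run:
```python
from h import *
TG['knob']=(620.5,-112)
go('knob',234,1.2)
```

```text
t 10.65 pos [ 619.8 -111.   232.7] rot [-3.1379e+00  4.0000e-04  1.1999e+00] F [-0.3  0.8  1.5] M [-0.04 -0.12 -0.01] op 80.0 grip 0.0 q6 0.09
turn first [-0.21  0.02 -0.01] then shift [-0.7  1.  -1.3]
```

Now close and check the lateral force.

Request:
jog_arm(
  motion=[
    [0,0,0,0,0,0,50],
    [0,0,0,0,0,0,40],
    [0,0,0,0,0,0,30],
    [0,0,0,0,0,0,30],
    [0,0,0,0,0,0,30],
  ],
)

```text
t: 11.28
eef_pos: [620.5, -111.7, 234.5]
tcp_rot: [-3.141, 0.0, 1.2]
ft_force: [-2.5, 0.1, 1.9]
opening: 0.419
grip_force: 30.0
```

Run:
```python
from h import *
go('knob',234,1.2)
s=env.state();R=Ro.from_euler("xyz",s["tcp_rot"]);print("F tool",R.inv().apply(s["ft_force"]))
```

```text
t 11.28 pos [ 620.5 -111.7  234.5] rot [-3.1414e+00  1.0000e-04  1.2004e+00] F [-2.5  0.1  1.9] M [ 0.13  0.32 -0.05] op 39.9 grip 30.0 q6 0.09
turn first [-0.01  0.    0.02] then shift [ 0.6 -0.2  0.5]
F tool [-0.75598211 -2.34340336 -1.85910454]
```

Request:
jog_arm(
  motion=[
    [0,0,10,0,0,0,30],
    [0,0,10,0,0,0,30],
    [0,0,10,0,0,0,30],
    [0,0,10,0,0,0,30],
    [0,0,10,0,0,0,30],
    [0,0,10,0,0,0,30],
    [0,0,10,0,0,0,30],
    [0,0,10,0,0,0,30],
    [0,0,10,0,0,0,30],
    [0,0,0,0,0,0,30],
  ],
)

```text
t: 12.52
eef_pos: [620.8, -112.5, 234.4]
tcp_rot: [3.141, -0.001, -0.37]
ft_force: [0.3, -6.0, 1.0]
opening: 0.414
grip_force: 30.0
```

Run:
```python
from h import *
go('knob',234,1.2)
```

```text
t 12.53 pos [ 620.8 -112.5  234.4] rot [ 3.1406e+00 -1.1000e-03 -3.7050e-01] F [ 0.3 -6.   1. ] M [-0.97  0.08 -0.06] op 39.3 grip 30.0 q6 1.66
turn first [ 9.000e-02 -1.000e-02 -8.998e+01] then shift [ 1.3 -0.8  0.4]
```

Request:
jog_arm(
  motion=[
    [0,0,4,0,0,0,30],
    [0,0,4,0,0,0,30],
    [0,0,4,0,0,0,30],
    [0,0,2,0,0,0,30],
    [0,0,0,0,0,0,30],
  ],
)

```text
t: 13.15
eef_pos: [620.7, -112.6, 234.5]
tcp_rot: [3.141, -0.001, -0.612]
ft_force: [-1.0, -6.4, 1.1]
opening: 0.419
grip_force: 30.0
```

Run:
```python
from h import *
go('knob',234,1.2)
```

```text
t 13.15 pos [ 620.7 -112.6  234.5] rot [ 3.1406e+00 -1.3000e-03 -6.1240e-01] F [-1.  -6.4  1.1] M [-1.07  0.22 -0.06] op 39.9 grip 30.0 q6 1.9
turn first [   0.11   -0.   -103.84] then shift [ 1.4 -0.8  0.5]
```

Request:
jog_arm(
  motion=[
    [0,0,2,0,0,0,30],
    [0,0,2,0,0,0,30],
    [0,0,0,0,0,0,30],
  ],
)

```text
t: 13.52
eef_pos: [620.9, -112.8, 234.5]
tcp_rot: [3.14, -0.002, -0.681]
ft_force: [0.4, -7.4, 1.6]
opening: 0.42
grip_force: 30.0
```

Run:
```python
from h import *
go('knob',234,1.2)
```

```text
t 13.53 pos [ 620.9 -112.8  234.5] rot [ 3.1404e+00 -2.2000e-03 -6.8070e-01] F [ 0.4 -7.4  1.6] M [-1.21  0.01  0.66] op 40.0 grip 30.0 q6 1.97
turn first [ 1.6000e-01 -2.0000e-02 -1.0776e+02] then shift [ 1.5 -1.   0.5]
```

Request:
jog_arm(
  motion=[
    [0,0,1.5,0,0,0,30],
    [0,0,0,0,0,0,30],
  ],
)

```text
t: 13.78
eef_pos: [620.9, -112.8, 234.5]
tcp_rot: [3.14, -0.002, -0.707]
ft_force: [-0.2, -7.2, 0.8]
opening: 0.418
grip_force: 30.0
```

Run:
```python
from h import *
go('knob',234,1.2)
```

```text
t 13.78 pos [ 620.9 -112.8  234.5] rot [ 3.1404e+00 -2.4000e-03 -7.0660e-01] F [-0.2 -7.2  0.8] M [-1.3  -0.01  0.8 ] op 39.7 grip 30.0 q6 2.0
turn first [ 1.8000e-01 -3.0000e-02 -1.0924e+02] then shift [ 1.5 -1.   0.5]
```

Seated: the moment rose to 0.8 N m at nearly the predicted angle. I back off 91°.

Request:
jog_arm(
  motion=[
    [0,0,-9.5,0,0,0,30],
    [0,0,-9.5,0,0,0,30],
    [0,0,-9.5,0,0,0,30],
    [0,0,-9.5,0,0,0,30],
    [0,0,-9.5,0,0,0,30],
    [0,0,-9.5,0,0,0,30],
    [0,0,-9.5,0,0,0,30],
    [0,0,-9.5,0,0,0,30],
    [0,0,-9.5,0,0,0,30],
    [0,0,-5.5,0,0,0,30],
  ],
)

```text
t: 15.02
eef_pos: [620.8, -111.6, 234.5]
tcp_rot: [3.141, -0.001, 0.884]
ft_force: [0.2, 1.0, 2.1]
opening: 0.418
grip_force: 30.0
```

Request:
jog_arm(
  motion=[
    [0,0,0,0,0,0,30],
    [0,0,0,0,0,0,30],
    [0,0,0,0,0,0,30],
    [0,0,0,0,0,0,30],
  ],
)

```text
t: 15.52
eef_pos: [620.8, -111.6, 234.5]
tcp_rot: [3.141, -0.0, 0.877]
ft_force: [1.2, 2.5, 4.4]
opening: 0.417
grip_force: 30.0
```

Run:
```python
from h import *
go('knob',234,1.2)
c=env.read_camera("scene");u,v=map(int,w2px(c,[620,-112,180]));print(u,v)
a=cv2.resize(c["color"][v-35:v+35,u-35:u+35],(390,390),interpolation=2)
c=env.read_camera("top");u,v=map(int,w2px(c,[620,-112,180]))
b=cv2.resize(c["color"][v-35:v+35,u-35:u+35],(390,390),interpolation=2)
cv2.imwrite("pics/end.png",np.hstack([a,b])[...,::-1])
```

```text
t 15.53 pos [ 620.8 -111.6  234.5] rot [ 3.1411e+00 -5.0000e-04  8.7690e-01] F [1.2 2.5 4.4] M [ 0.54 -0.25 -0.  ] op 39.7 grip 30.0 q6 0.41
turn first [  0.03  -0.02 -18.51] then shift [ 0.4 -0.5  0.5]
262 239
```

View pics/end.png

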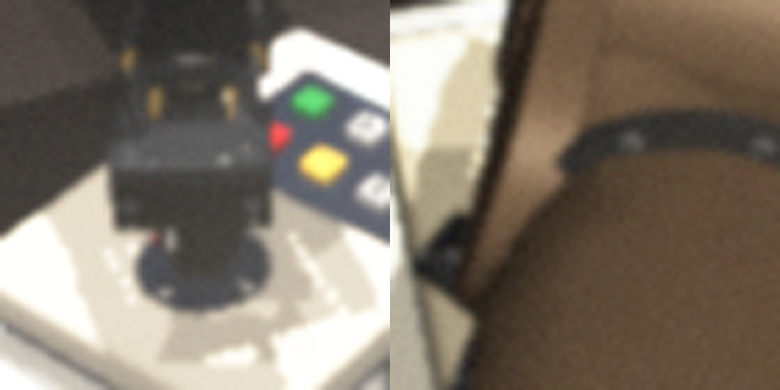

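Run:
```python
from h import *
c=env.read_camera("scene")
for a in (-110,-95,-80,-65,-50):
    r=np.radians(a);u,v=w2px(c,[620.7+20*np.cos(r),-112+20*np.sin(r),165]);print(a,round((u-262+35)*390/70),round((v-239+35)*390/70))
```

```text
-110 161 234
-95 166 240
-80 173 245
-65 183 249
-50 193 251
```

In the end picture, the white line on the knob's side is at (172,240). The projection for a quarter turn back (-80°) is (173,245), so they match. The knob is gripped at 30 N.

```bash
python3 -c "
from cell import env
print(env.job_done())"
```

```text
the job is handed in; nothing more can be done
None
```

I pressed blue, yellow and green fully down in that order, screwed the knob to its seat, backed it off about a quarter turn, and handed the job in with the knob still gripped at 30 N; no verdict came back.

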